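Unbolt a potter's case and prise its lid open with a knife

TASK

Open the potter's wooden case: slide the steel bolt off the lid as far as it goes, then take the flat-bladed knife from its rest, put the blade into the notch in the case's front wall and prise the lid up with it (not with the fingers), and swing the lid on until it stands upright or leans back. Leave it standing open and lay the knife back in its rest; do not shove or tip the bowl, the jar or the brush pot.

Things in the scene. Friction and masses are not known exactly. Their poses are not given: they have to be found in the camera images.
- case: Fixed wooden case, 150 (x) by 250 (y) by 107 mm high; origin at the centre of its underside, front faces its -x. The part from y = -45 to +125 mm is a hollow box, floor 8 mm thick, covered by the hinged lid; the part from y = -125 to -45 mm is a solid deck, top 107 mm high, level with the lid's top, that carries the bolt. Its yaw is that of the lid, bolt and notch.
- notch (a point): Centre of the notch, on the outer face of the case's front wall (case frame -75, 40, 89 mm). The notch is an opening 90 mm wide (along y) and 12 mm high (83 to 95 mm above the bench), cut into the top of the 8 mm thick front wall; the lid's underside is its upper edge, and behind the wall the case is hollow. Axes as the case: +x leads into the case.
- lid_hinge (a point): Middle of the lid's hinge axis, on the level of the shut lid's underside (case frame 65, 40, 95 mm); the axis runs along the case's y. Axes as the case.
- lid (a joint): Opening angle of the paler plywood lid in rad: 0 shut, 1.57 upright, stop at 1.85. The lid is a plain board 140 mm from hinge to front edge, 169 mm wide, 12 mm thick, no handle, about 0.15 kg, flush with the case's front. Its hinge is stiff: the lid stays at any angle where it is left; 2 to 4 N at the front edge move it.
- bolt (a joint): Travel of the steel bolt in m: it slides along the case's -y (away from the lid); 0 fully locked, end stop at 0.038. A flat tongue 20 mm wide, 6 mm thick lies over the lid and holds it shut; it clears the lid beyond 0.025. Sliding takes about 2 N; it stays where it is left. It starts between 0 and 0.010.
- bolt_grip (a point): On the bolt's upright grip block, 27 mm above the tongue's underside and 15 mm below the block's top; moves with the bolt. The block is 36 mm long (case x), 14 mm thick (case y, the way it slides) and 36 mm high; its foot is at the tongue's top, 114.5 mm above the bench; its top is 150.5 mm above the bench. Axes as the case.
- knife_grip (a point): Centre of the knife's handle, half-way up: the place to grip. Flat wooden handle 90 mm long (x), 18 mm thick (y), 22 mm high (z). A steel blade 24 mm wide (y) and 2.5 mm thick (z), 85 mm long, goes on from the handle's +x end at the height of this point. About 0.12 kg, centre of mass some 26 mm ahead of this point. Loose; starts lying in its rest, nearly aligned with it.
- knife_tip (a point): Middle of the knife blade's end, 130 mm ahead (+x) of knife_grip.
- rest_seat (a point): Where knife_grip is when the knife lies in its rest, 40 mm above the bench. The rest is fixed: a wooden base plate 130 (x) by 70 (y) by 8 mm with two cross supports 12 mm thick, at x = -38 and +38 mm, 44 mm wide, carrying the handle 29 mm above the bench between side cheeks 26 mm apart that rise to 36 mm; between the supports there is a 64 mm gap for fingers. Axes: x along the knife, the blade to +x.
- bowl: Bystander: open clay bowl, 90 mm across, 45 mm high, in front of the case on the bolt's side; origin at the centre of its underside.
- jar: Bystander: closed white glaze jar, 64 mm across, 75 mm high, beside the rest on its +y side; origin at the centre of its underside.
- brushpot: Bystander: clay pot with upright brushes, 80 mm across, 185 mm high with the brushes, between the case and the rest, towards their far side; origin at the centre of its underside.
- knife: The same knife, whole; origin at the middle of its handle's underside, axes as knife_grip.
- lid_edge (a point): Middle of the lid's front lower edge, 140 mm from the hinge axis; moves with the lid.
There are look-alikes about, which are no part of the job. Several things look just like the part that bears rest_seat: the one meant starts farthest to the robot's left. What is shaped like the knife but green is not meant.

How it is judged:
By the outcome, as a careful person would: the job done as asked, in the order asked, and still so for the second after the job is handed in, with the robot touching nothing.
It also fails if it takes over 72 s, if anything falls off the work surface, if the arm or the gripper's body presses on something with over 40 N, if the wrist force passes 120 N, or if a joint passes its speed limit or range.

ROBOT

A 6-joint arm with a two-finger parallel gripper is mounted at the origin on the work surface. World frame = base frame: x ahead of the robot, y to its left, z up, the work surface at z = 0. Lengths are in m, angles in rad, forces in N, time in s.
With the tool pointing down it reaches from about 0.275 to 1 m from the base axis. Payload 8.4 kg.
Tool frame: the origin (TCP) lies between the finger pads; the fingertips stand 25 mm ahead of it and the grasp point (between the pads) lies 6 mm ahead of it; z points along the fingers, x is the direction in which the jaws open and shut, and the axes are right-handed (so a half turn about z gives the same grasp; the last joint's range is limited). The gripper opens to 85 mm and grips with 20 to 120 N. Pads are 22 mm wide; open, the fingers measure 114 mm over their backs; the gripper's body (76 mm by 85 mm) begins 54 mm behind the grasp point. The pads swing forward as they close: fully open they stand 13 mm farther back than shut.
Start: joints at [1.192, 0.353, 1.633, -0, 1.155, -0.002], TCP at [0.23, 0.581, 0.256] pointing down, gripper open.
Joint ranges: [-2.63, 2.63], [-0.92, 2.1], [0.06, 2.66], [-1.3, 4.44], [0, 2.69], [-3.02, 3.02]. Speed limits (rad/s): [2.22, 2.22, 2.79, 3.14, 3.14, 3.14].

INTERFACE

Orientations are given as a rotation vector (axis times angle).
In Python, from workcell import get_obs, get_image, get_calibration, sign_off gives the robot as it stands.
- The arm moves only by the tool arm_command, never from a script. Its argument "targets" is a list that holds one entry, the list of rows, each a list of 4 numbers: the shift along the tool's x, y, z in cm, then the turn about the tool's z in degrees. In form: [[[x, y, z, roll], ...]]. A call has 1 to 8 rows; each row shifts and turns the commanded pose from where the row before left it, along the tool's axes as they then stand; what a row does not reach is not made up. A row lasts 1/10 s, in which the tool goes at most 50 mm and 8.59 degrees, less where a joint would pass 70% of its speed; a pose out of reach is approached as far as the arm can. A call with a gripper value outside its range is refused whole. "gripper" is the closure, from 0 (fully open) to 1 (shut), set as the call begins (left out, the last holds). The fingers move at their own pace and stop on an object; "newtons" is the grip in N (left out, the last holds). Time passes only in rows, so rows that do not move let the fingers close. It gives the time, the measured TCP pose, the force and the opening at its end, in the units of the state.
- get_obs(): the state, without advancing time (a new reading comes with each control period).
- get_image(name): name is "side" or "top"; returns the picture (420x560x3 uint8, red, green, blue); there is no depth.
- get_calibration(name): a dict with "fov_y" (degrees; the focal length in pixels is half the picture's height over the tangent of half this angle, whatever the lens; pixels are square), "cx", "cy" (the principal point, pixels), "eye" and "attitude" of the camera in the world. Camera axes: x right, y down, z forward; pixel columns grow to the right and rows downward; lengths in m; the calibration is good to about 2 mm. A picture is of the moment at which its call begins. get_calibration takes no time and is no camera call.
- sign_off(): hands the job in, once; it reports no verdict.
The state is a dict: "clock": time; "q": joint angles; "joint_velocities": joint speeds; "tau": joint torques, N m; "tool_pos": TCP position; "tool_rot": TCP orientation; "wrist_force": force on the tool from outside, world axes, zero at the start; "ft_torque": the same for the moment, N m; "width": opening from 0.0 (shut) to 1.0 (fully open).
Only numpy, scipy, OpenCV 4.12 (cv2) and the standard library are available. Lean on these libraries where they do the work, as an engineer would, in place of code of your own. Each camera call takes 0.05 s, during which the arm holds its last target.

## Working session

There is one attempt and no reset: what is moved stays moved. The work goes in short steps, Python scripts to look and compute and a tool call to move; the robot and the scene stay as the last step left them, time stands still between calls to the robot, and variables do not carry over. Pictures are saved under pics/ and viewed, and the job is handed in when it is done.

Besides the shell and the picture viewer there is one more tool, called after "Call:" as name(argument=value, ...), one argument or row to a line, values as JSON. arm_command: Moves the arm, as the interface text tells. Its arguments: {"type":"object","properties":{"targets":{"type":"array"},"gripper":{"type":"number"},"newtons":{"type":"number"}},"required":["targets"]}

```bash
ls; mkdir -p pics
python3 - <<'E'
from workcell import *
import cv2
print(get_obs())
for n in("side","top"):
    print(n,get_calibration(n)); im=get_image(n); cv2.imwrite(f"pics/{n}0.png",im[:,:,::-1])
E
```

```text
pics
{'clock': 0.0, 'q': array([ 1.19161211e+00,  3.53686572e-01,  1.63414807e+00, -1.83460166e-05,
        1.15521544e+00, -2.42381391e-03]), 'joint_velocities': array([ 0.00039268, -0.00067159, -0.00058553,  0.00194481, -0.00063382,
       -0.0005712 ]), 'tau': array([ 4.04436596e-04, -6.05236602e+01, -3.42067981e+01, -1.09320201e-04,
        8.98338330e-03,  1.61349931e-05]), 'tool_pos': array([0.22979385, 0.5807325 , 0.25553171]), 'tool_rot': array([ 2.59745285e+00,  1.76567927e+00, -1.88115207e-03]), 'wrist_force': array([-0.38750526, -0.39195625,  0.15527429]), 'ft_torque': array([-0.02483355,  0.00397618,  0.00357585]), 'width': 0.9993820104911157}
side {'fov_y': 56.483060861962194, 'cx': 271.9051105055647, 'cy': 212.14175904800757, 'eye': array([ 0.15267857, -0.55301254,  0.64260968]), 'attitude': array([-2.16037986,  0.73948336, -0.3651461 ])}
top {'fov_y': 49.266667547366836, 'cx': 280.88670567173375, 'cy': 210.29309686627317, 'eye': array([ 0.39648296, -0.04097916,  1.21381349]), 'attitude': array([-2.12258478,  2.17311255, -0.14535741])}
```

View pics/side0.png

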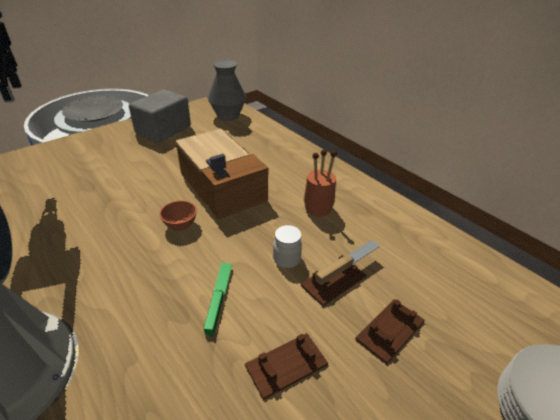

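View pics/top0.png

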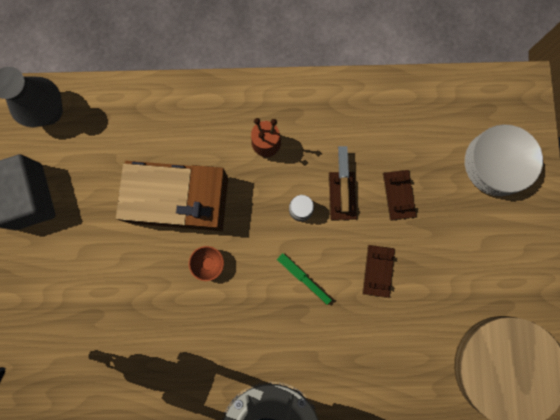

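```bash
cat > h.py <<'E'
import numpy as np, cv2
from scipy.spatial.transform import Rotation as R
from workcell import *
def cam(n):
    c=get_calibration(n); f=210/np.tan(np.radians(c["fov_y"])/2)
    K=np.array([[f,0,c["cx"]],[0,f,c["cy"]],[0,0,1.]])
    return K,R.from_rotvec(c["attitude"]).as_matrix(),np.array(c["eye"])
def proj(n,P):
    K,M,e=cam(n); p=(np.atleast_2d(P)-e)@M@K.T; return p[:,:2]/p[:,2:]
def back(n,uv,z):
    K,M,e=cam(n); d=M@np.linalg.solve(K,np.array([*uv,1.])); return e+d*(z-e[2])/d[2]
def tri(a,b):
    A=[];B=[]
    for n,uv in(("side",a),("top",b)):
        K,M,e=cam(n); d=M@np.linalg.solve(K,np.array([*uv,1.])); d/=np.linalg.norm(d)
        Q=np.eye(3)-np.outer(d,d);A.append(Q);B.append(Q@e)
    return np.linalg.solve(sum(A),sum(B))
def crop(n,x0,y0,w,h,k,name,im=None):
    im=get_image(n) if im is None else im
    c=cv2.resize(im[y0:y0+h,x0:x0+w],None,fx=k,fy=k,interpolation=cv2.INTER_CUBIC)
    cv2.imwrite("pics/"+name,c[:,:,::-1])
E
python3 - <<'E'
from h import *
im={n:cv2.imread(f"pics/{n}0.png")[:,:,::-1] for n in("side","top")}
crop("top",110,140,130,100,6,"tc.png",im["top"])
crop("top",280,140,140,100,5,"tk.png",im["top"])
crop("side",160,120,130,100,6,"sc.png",im["side"])
crop("side",260,210,130,100,6,"sk.png",im["side"])
for n,t in(("case",(172,195)),("seat",(343,195)),("r2",(400,193)),("r3",(379,270))): print(n,back("top",t,0.04))
E
```

```text
case [0.60718459 0.24361236 0.04      ]
seat [ 0.59648658 -0.20109451  0.04      ]
r2 [ 0.59819471 -0.34926265  0.04      ]
r3 [ 0.40126704 -0.28431794  0.04      ]
```

View pics/tc.png

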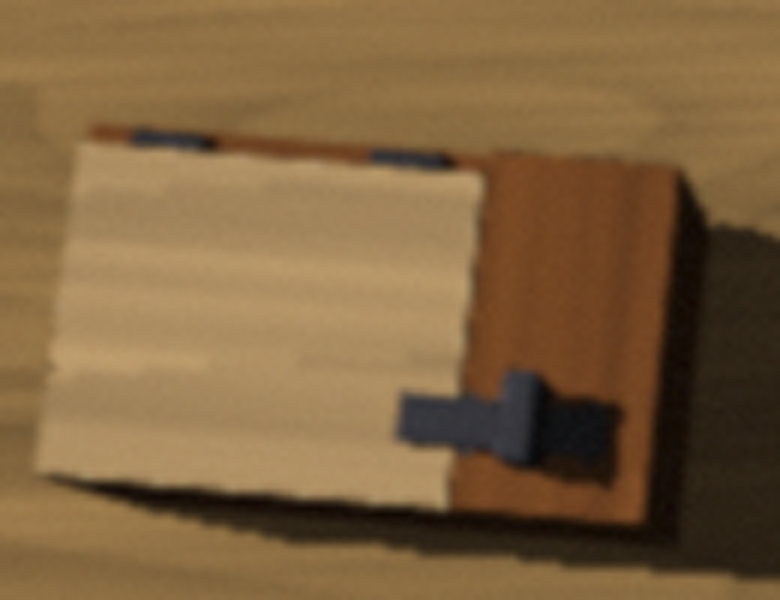

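View pics/tk.png

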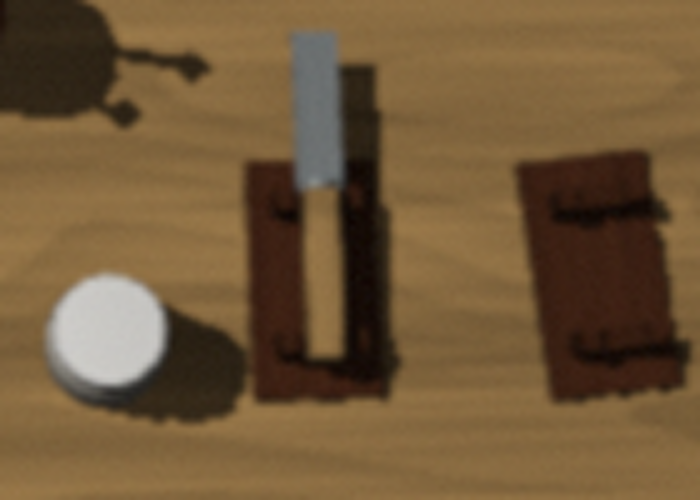

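View pics/sc.png

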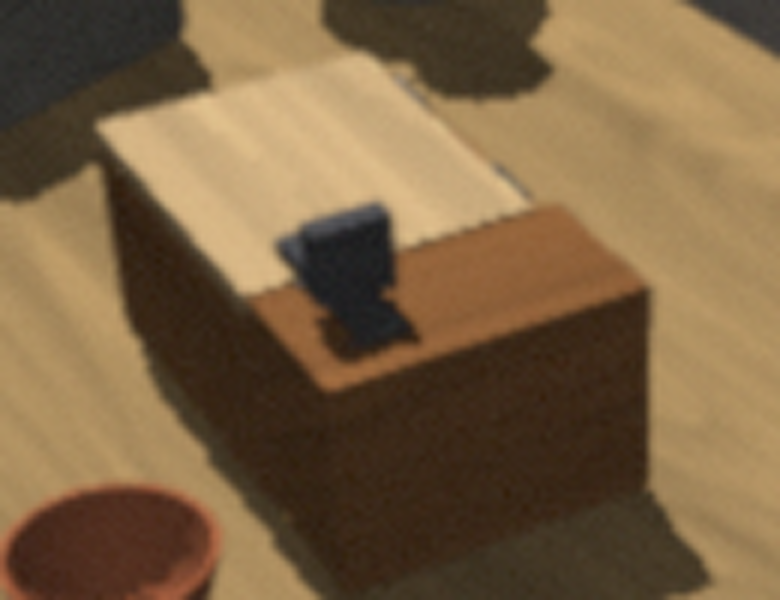

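View pics/sk.png

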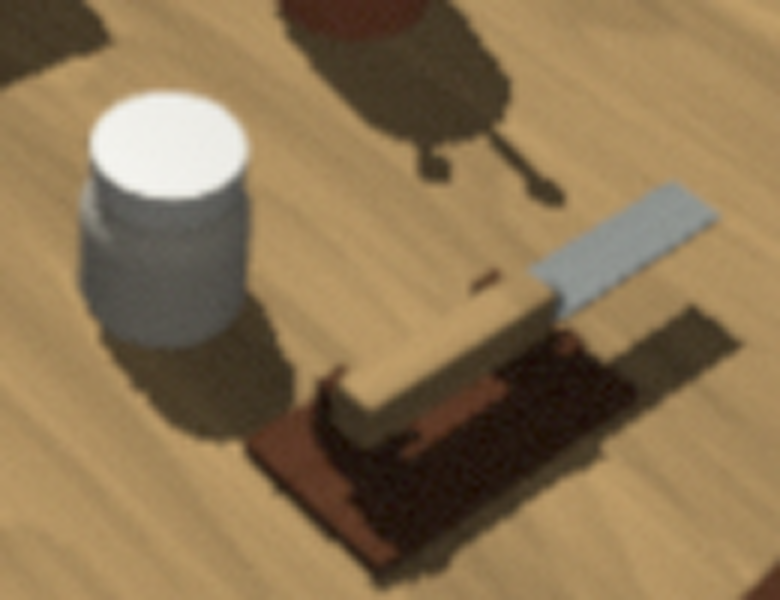

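```bash
cat > fit.py <<'E'
from h import *
from scipy.optimize import least_squares
def un(n,c):
    x0,y0,k={"tc":(110,140,6),"tk":(280,140,5),"sc":(160,120,6),"sk":(260,210,6)}[n]
    return x0+(c[0]+.5)/k-.5, y0+(c[1]+.5)/k-.5
def fit(obs,x0):
    cn={"t":"top","s":"side"}
    def res(p):
        M=R.from_euler("z",p[2]).as_matrix(); r=[]
        for n,c,P in obs:
            r.extend(proj(cn[n[0]],M@np.array(P)+[p[0],p[1],0])[0]-un(n,c))
        return r
    s=least_squares(res,x0,loss="soft_l1"); return s.x,np.array(res(s.x)).reshape(-1,2)
if __name__=="__main__":
    o=[("tc",(680,165),(.075,-.125,.107)),("tc",(645,525),(-.075,-.125,.107)),("tc",(37,473),(-.075,.1245,.107)),("tc",(80,142),(.065,.1245,.107)),("tc",(485,172),(.065,-.0445,.107)),("tc",(448,510),(-.075,-.0445,.107)),
    ("sc",(98,125),(-.075,.1245,.107)),("sc",(245,297),(-.075,-.0445,.107)),("sc",(330,392),(-.075,-.125,.107)),("sc",(650,288),(.075,-.125,.107)),("sc",(650,487),(.075,-.125,0)),("sc",(340,597),(-.075,-.125,0))]
    p,r=fit(o,[.6,.24,0]);print("case",p);print(r.round(1).tolist())
    o=[("tk",(305,187),(.045,.009,.051)),("tk",(342,187),(.045,-.009,.051)),("tk",(307,358),(-.045,.009,.051)),("tk",(347,358),(-.045,-.009,.051)),("tk",(293,32),(.13,.012,.041)),("tk",(337,32),(.13,-.012,.041)),
    ("sk",(672,182),(.13,.012,.041)),("sk",(718,215),(.13,-.012,.041)),("sk",(340,380),(-.045,.009,.051)),("sk",(372,412),(-.045,-.009,.051)),("sk",(557,292),(.045,-.009,.051))]
    p,r=fit(o,[.6,-.2,0]);print("knife",p);print(r.round(1).tolist())
    o=[("tk",(247,162),(.065,.035,.008)),("tk",(376,160),(.065,-.035,.008)),("tk",(257,402),(-.065,.035,.008)),("tk",(388,400),(-.065,-.035,.008)),("sk",(247,445),(-.065,.035,.008)),("sk",(382,570),(-.065,-.035,.008)),("sk",(635,390),(.065,-.035,.008))]
    p,r=fit(o,[.6,-.2,0]);print("rest",p);print(r.round(1).tolist())
    # bolt: triangulate block top corners
    for s,t in(((303,222),(503,462)),((382,205),(510,372))): print("blk",tri(un("sc",s),un("tc",t)))
    for c in((503,462),(510,372),(545,378),(540,465)): print(back("top",un("tc",c),.1505))
    for c in((303,222),(382,205),(388,220),(308,240)): print(back("side",un("sc",c),.1505))
E
python3 fit.py
```

```text
case [ 0.60150977  0.23385951 -0.10803964]
[[0.2, -0.1], [-0.3, -0.0], [-0.7, 0.1], [-0.2, -0.6], [-0.1, -0.0], [-0.4, -0.3], [-0.8, 0.2], [-0.4, 0.3], [-0.5, 0.7], [0.5, 0.1], [0.3, 0.7], [1.3, 1.1]]
knife [ 0.59786635 -0.20349988 -0.00707858]
[[-0.2, -0.4], [-0.7, -0.5], [0.6, -0.1], [-0.4, -0.2], [-0.5, -0.1], [-0.2, -0.3], [-0.1, 0.1], [0.6, 0.6], [-1.1, 0.4], [-0.3, 0.6], [0.4, 0.7]]
rest [ 0.60113853 -0.2045832   0.00733911]
[[-0.5, -0.1], [-0.3, -0.5], [-0.3, -0.1], [-0.1, -0.5], [-1.1, 0.3], [-0.2, 1.0], [1.1, 0.5]]
blk [0.53505714 0.16481819 0.15506308]
blk [0.57085965 0.16314208 0.15076788]
[0.53483802 0.16611811 0.1505    ]
[0.57035007 0.16348586 0.1505    ]
[0.56763903 0.14975017 0.1505    ]
[0.53331368 0.15166463 0.1505    ]
[0.53947249 0.1711529  0.1505    ]
[0.57166328 0.16328045 0.1505    ]
[0.56731972 0.15206124 0.1505    ]
[0.53399501 0.15830053 0.1505    ]
```

```bash
cat >> h.py <<'E'
CASE=(0.6015,0.2339,-0.108); KN=(0.5979,-0.2035,-0.0071); RS=(0.6011,-0.2046,0.0073)
def w(F,p): return R.from_euler("z",F[2]).apply(p)+[F[0],F[1],0]
def inv(F,p): return R.from_euler("z",-F[2]).apply(np.array(p)-[F[0],F[1],0])
def go(tgt,az=None,o=None):
    "roll (deg) to do first, then shift cm in tool axes after the roll"
    o=o or get_obs(); M=R.from_rotvec(o["tool_rot"]).as_matrix(); a=np.arctan2(M[1,0],M[0,0])
    roll=0 if az is None else -np.degrees((az-a+np.pi)%(2*np.pi)-np.pi)
    M2=M@R.from_euler("z",roll,degrees=True).as_matrix()
    d=M2.T@(np.array(tgt)-o["tool_pos"])*100
    print("t",round(o["clock"],2),"pos",o["tool_pos"].round(4),"az",round(a,4),"F",o["wrist_force"].round(1),"w",round(o["width"],3),"q",o["q"].round(2),"roll",round(roll,2),"shift",d.round(2))
E
python3 - <<'E'
from h import *
print(inv(CASE,[.552,.158,0]))
go((.552,.158,.23),np.pi/2-.108)
go((.552,.158,.146),np.pi/2-.108)
for n,uv,z in(("bowl",(207,263),.03),("jar",(301,208),.07),("pot",(266,138),.07)):print(n,back("top",uv,z))
E
```

```text
[-0.04103032 -0.08079339  0.        ]
t 0.1 pos [0.2298 0.5808 0.2556] az 1.194 F [-0.2  0.6 -0.2] w 0.996 q [ 1.19  0.35  1.63  0.    1.16 -0.  ] roll -15.4 shift [-38.55  36.59   2.6 ]
t 0.1 pos [0.2298 0.5808 0.2556] az 1.194 F [-0.2  0.6 -0.2] w 0.996 q [ 1.19  0.35  1.63  0.    1.16 -0.  ] roll -15.4 shift [-38.54  36.59  11.  ]
bowl [0.42939035 0.15425552 0.03      ]
jar [ 0.56067529 -0.08974908  0.07      ]
pot [ 0.74515445 -0.00486367  0.07      ]
```

Candidates:
- Knife: the wooden-handled one at top (344,180), or the green one at (305,279). I choose the wooden one.
- Rest: (343,195), (400,193) or (379,270). Their y positions are -0.20, -0.35 and -0.28, so the leftmost is (343,195), the one holding the knife. The crop confirms it.
- Bolt: the steel block at top (195,210). It is the only one.

First I move over the bolt.

Call:
arm_command(
  targets=[
    [[0,0,0,-7.7],[0,0,0,-7.7],[-4,3.8,0,0],[-4,3.8,0,0],[-4,3.8,0,0],[-4,3.8,0,0],[-4,3.8,0,0],[-4,3.8,0,0]],
  ],
  gripper=0,
  newtons=30,
)

```text
clock: 0.9
tool_pos: [0.4127, 0.3408, 0.2561]
tool_rot: [2.338, 2.099, -0.0]
wrist_force: [1.7, 0.6, -0.3]
width: 0.997
```

Call:
arm_command(
  targets=[
    [[-4,3.8,0.5,0],[-4,3.8,0.5,0],[-4,3.8,0.5,0],[-2.5,2.4,1,0],[0,0,0,0],[0,0,0,0]],
  ],
)

```text
clock: 1.5
tool_pos: [0.5236, 0.1957, 0.2322]
tool_rot: [-2.34, -2.095, 0.002]
wrist_force: [-1.8, 0.9, -0.9]
width: 0.999
```

Run:
```python
from h import *
go((.552,.158,.146),np.pi/2-.108)
```

```text
t 1.5 pos [0.5236 0.1957 0.2322] az 1.4607 F [-1.8  0.9 -0.9] w 0.999 q [ 0.35  0.28  1.8   0.    1.07 -1.11] roll -0.12 shift [-3.44  3.24  8.61]
```

Call:
arm_command(
  targets=[
    [[-3.4,3.2,0,0],[0,0,4,0],[0,0,3,0],[0,0,1.6,0],[0,0,0,0],[0,0,0,0]],
  ],
)

```text
clock: 2.1
tool_pos: [0.5516, 0.1602, 0.1473]
tool_rot: [-2.337, -2.1, -0.0]
wrist_force: [0.3, 0.2, -0.2]
width: 0.999
```

Run:
```python
from h import *
go((.552,.158,.146),np.pi/2-.108)
for n,b in(("side",(140,100,200,150)),("top",(120,130,160,120))): crop(n,*b,4,n+"1.png")
```

```text
t 2.1 pos [0.5516 0.1602 0.1473] az 1.4641 F [ 0.3  0.2 -0.2] w 0.999 q [ 0.28  0.4   1.84  0.    0.9  -1.18] roll 0.07 shift [-0.22  0.06  0.13]
```

View pics/side1.png

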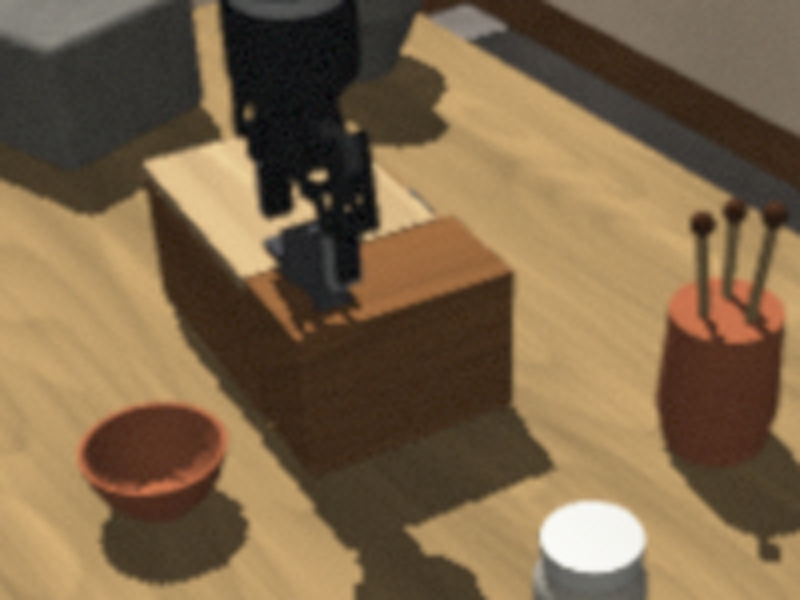

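The open fingers straddle the bolt block at about (330,260) in the crop. Now I close on it.

Call:
arm_command(
  targets=[
    [[0,0,0,0],[0,0,0,0],[0,0,0,0],[0,0,0,0],[0,0,0,0],[0,0,0,0]],
  ],
  gripper=1,
)

```text
clock: 2.8
tool_pos: [0.552, 0.1593, 0.147]
tool_rot: [-2.338, -2.098, -0.001]
wrist_force: [-0.5, 0.8, 2.9]
width: 0.159
```

Run:
```python
from h import *
go((.552,.158,.146),np.pi/2-.108)
```

```text
t 2.8 pos [0.552  0.1593 0.147 ] az 1.4627 F [-0.5  0.8  2.9] w 0.159 q [ 0.28  0.4   1.84  0.    0.9  -1.18] roll -0.01 shift [-0.13  0.02  0.1 ]
```

Call:
arm_command(
  targets=[
    [[-0.7,0,0,0],[-0.7,0,0,0],[-0.7,0,0,0],[-0.5,0,0,0],[-0.3,0,0,0],[0,0,0,0]],
  ],
)

```text
clock: 3.4
tool_pos: [0.5488, 0.1294, 0.1469]
tool_rot: [2.338, 2.097, -0.0]
wrist_force: [-0.2, -0.8, 5.7]
width: 0.162
```

Call:
arm_command(
  targets=[
    [[-0.3,0,0,0],[-0.2,0,0,0],[0,0,0,0]],
  ],
)

```text
clock: 3.7
tool_pos: [0.5484, 0.1262, 0.147]
tool_rot: [-2.338, -2.096, -0.003]
wrist_force: [-2.0, 9.4, 4.2]
width: 0.158
```

Call:
arm_command(
  targets=[
    [[-0.2,0,0,0],[0,0,0,0]],
  ],
)

```text
clock: 3.9
tool_pos: [0.5484, 0.1259, 0.147]
tool_rot: [-2.338, -2.094, -0.007]
wrist_force: [-1.2, 19.9, 1.2]
width: 0.157
```

Call:
arm_command(
  targets=[
    [[0,0,0,0],[0,0,0,0],[0,0,0,0],[0,0,0,0],[0,0,-2,0],[0,0,-4,0],[0,0,-4,0],[0,0,0,0]],
  ],
  gripper=0,
)

```text
clock: 4.7
tool_pos: [0.5508, 0.1237, 0.2521]
tool_rot: [2.335, 2.095, 0.012]
wrist_force: [0.3, 0.2, 0.1]
width: 1.001
```

Run:
```python
from h import *
x,y,_=w(KN,[.010,0,0]);go((x,y,.20),np.pi/2+KN[2]);
crop("side",140,100,200,150,4,"side2.png")
```

```text
t 4.7 pos [0.5508 0.1237 0.2521] az 1.4626 F [0.3 0.2 0.1] w 1.001 q [ 0.22  0.26  1.77 -0.    1.1  -1.24] roll -5.8 shift [-32.7    5.9    5.21]
```

View pics/side2.png

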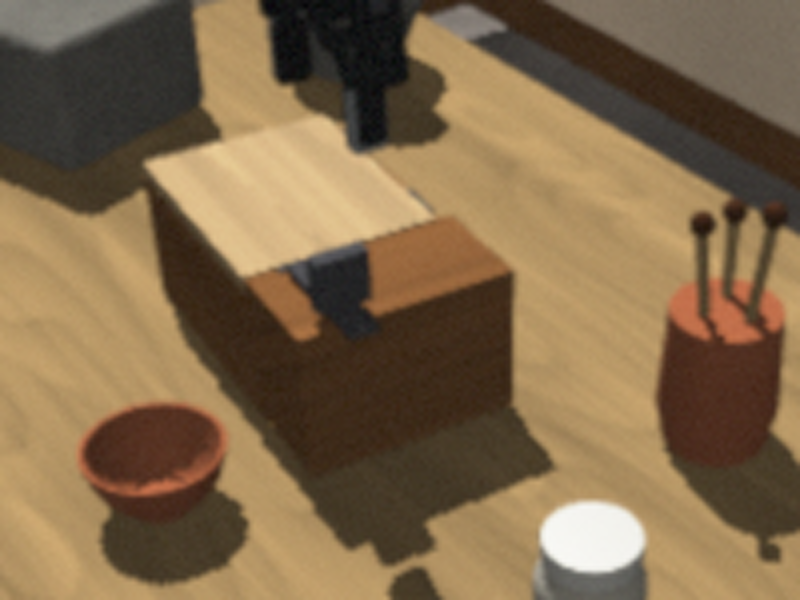

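Steel block at the deck's edge and tongue clear of the lid: the bolt is at its end stop. Next I move to the knife.

Call:
arm_command(
  targets=[
    [[-4.1,0.7,0,-5.8],[-4.1,1.1,0,0],[-4.1,1.1,0.5,0],[-4.1,1,0.5,0],[-4.1,1,1,0],[-4.1,0.5,1,0],[-4.1,0.5,1,0],[-3.7,0,1,0]],
  ],
  gripper=0.25,
)

```text
clock: 5.55
tool_pos: [0.6001, -0.2035, 0.1948]
tool_rot: [-2.229, -2.212, 0.001]
wrist_force: [0.4, -0.1, -0.7]
width: 0.752
```

Call:
arm_command(
  targets=[
    [[0,0,0,0],[0,0,0,0]],
  ],
)

```text
clock: 5.75
tool_pos: [0.5995, -0.2019, 0.1951]
tool_rot: [-2.229, -2.21, 0.002]
wrist_force: [-0.1, -0.4, 0.1]
width: 0.754
```

Run:
```python
from h import *
x,y,_=w(KN,[.010,0,0]);go((x,y,.046),np.pi/2+KN[2]);
```

```text
t 5.75 pos [ 0.5995 -0.2019  0.1951] az 1.5619 F [-0.1 -0.4  0.1] w 0.754 q [-0.33  0.43  1.67  0.    1.05 -1.89] roll -0.1 shift [-0.18  0.88 14.9 ]
```

Call:
arm_command(
  targets=[
    [[-0.2,0.8,4,0],[0,0,4,0],[0,0,3,0],[0,0,1,0],[0,0,0,0]],
  ],
)

```text
clock: 6.25
tool_pos: [0.6078, -0.2021, 0.0755]
tool_rot: [-2.226, -2.213, 0.002]
wrist_force: [-0.3, 0.6, -0.3]
width: 0.751
```

Run:
```python
from h import *
x,y,_=w(KN,[.010,0,0]);go((x,y,.046),np.pi/2+KN[2]);
crop("top",280,120,140,100,5,"top3.png");crop("side",260,180,150,120,5,"side3.png")
```

```text
t 6.25 pos [ 0.6078 -0.2021  0.0755] az 1.5651 F [-0.3  0.6 -0.3] w 0.751 q [-0.32  0.58  1.72  0.    0.84 -1.89] roll 0.08 shift [-0.15  0.02  2.95]
```

View pics/side3.png

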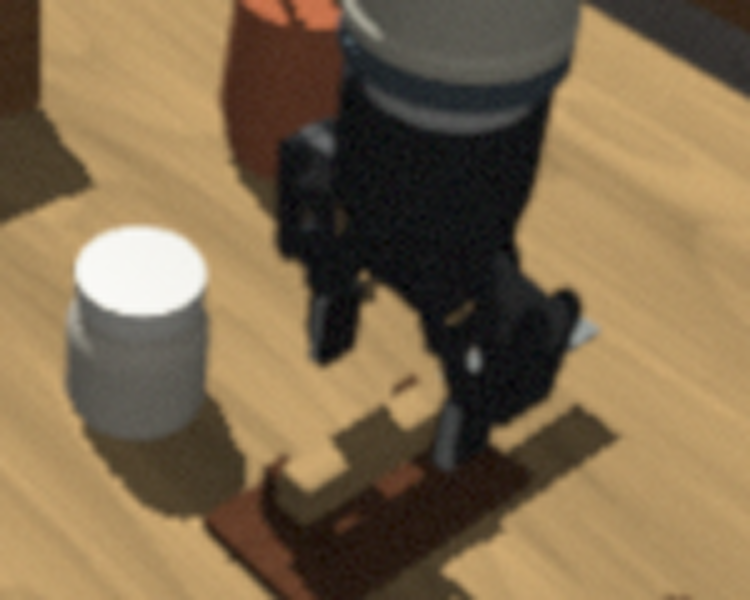

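The fingers straddle the handle at crop (400,430), and the jar at (135,330) is clear. I descend and grip.

Call:
arm_command(
  targets=[
    [[-0.1,0,1.5,0],[0,0,1.4,0],[0,0,0,0],[0,0,0,0]],
  ],
)

```text
clock: 6.75
tool_pos: [0.6082, -0.2045, 0.0472]
tool_rot: [-2.228, -2.213, 0.001]
wrist_force: [-0.5, -0.6, 0.6]
width: 0.751
```

Call:
arm_command(
  targets=[
    [[0,0,0,0],[0,0,0,0],[0,0,0,0],[0,0,0,0],[0,0,0,0]],
  ],
  gripper=1,
  newtons=40,
)

```text
clock: 7.25
tool_pos: [0.6089, -0.2046, 0.0482]
tool_rot: [2.228, 2.213, 0.001]
wrist_force: [-0.4, 0.7, 4.4]
width: 0.2
```

Call:
arm_command(
  targets=[
    [[0,0,0,0],[0,0,0,0]],
  ],
  newtons=120,
)

```text
clock: 7.45
tool_pos: [0.6091, -0.2047, 0.0485]
tool_rot: [2.228, 2.213, 0.001]
wrist_force: [-1.4, 0.3, 5.4]
width: 0.188
```

Run:
```python
from h import *
x,y,_=w(KN,[.010,0,0]);go((x,y,.046),np.pi/2+KN[2]);
```

```text
t 7.45 pos [ 0.6091 -0.2047  0.0485] az 1.564 F [-1.4  0.3  5.4] w 0.188 q [-0.33  0.62  1.73 -0.    0.79 -1.89] roll 0.02 shift [ 0.11 -0.12  0.25]
```

Call:
arm_command(
  targets=[
    [[0,0,-1,0],[0,0,-3,0],[0,0,-4,0],[0,0,-4,0],[0,-3,-3,0],[0,-4,0,0],[0,-4,0,0],[0,0,0,0]],
  ],
)

```text
clock: 8.25
tool_pos: [0.4933, -0.2029, 0.1977]
tool_rot: [-2.227, -2.21, 0.003]
wrist_force: [-0.1, 0.3, -1.3]
width: 0.191
```

Run:
```python
from h import *
go(w(CASE,[-.225,.04,.20]),np.pi/2+CASE[2]);
for n in("top","side"): crop(n,0,0,560,420,1,n+"4.png")
crop("side",200,100,200,150,4,"side4c.png")
```

```text
t 8.25 pos [ 0.4933 -0.2029  0.1977] az 1.5631 F [-0.1  0.3 -1.3] w 0.191 q [-0.39  0.28  1.88 -0.    0.98 -1.96] roll 5.75 shift [ 48.59 -16.45  -0.12]
```

View pics/side4c.png

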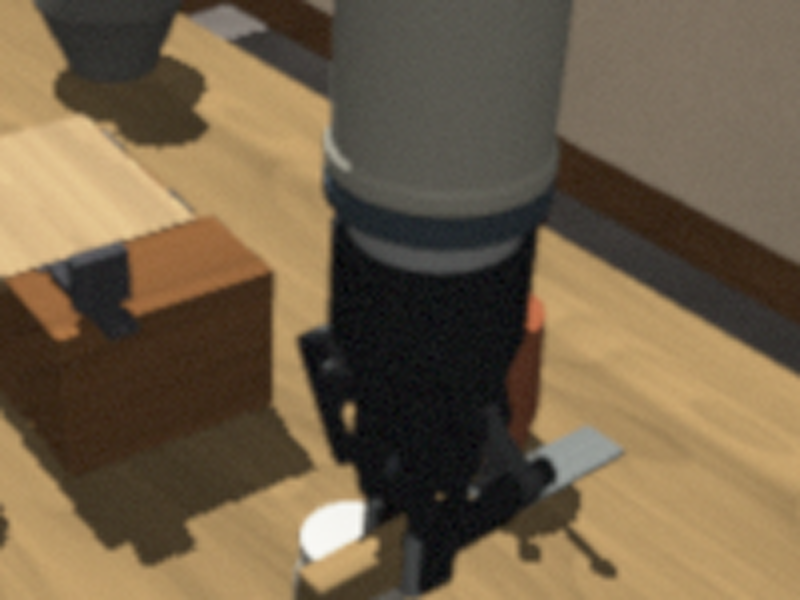

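The knife is held level, blade at crop (585,450), and nothing has been disturbed. I back off, then carry it across.

Call:
arm_command(
  targets=[
    [[0,-4,0,0],[1,-4,0,5.7],[4,-3.2,0,0],[4.4,-2,0,0],[4.4,-0.5,0,0],[4.4,-0.5,0,0],[4.4,-0.5,0,0],[4.4,-0.5,0,0]],
  ],
)

```text
clock: 9.2
tool_pos: [0.3764, 0.0742, 0.1983]
tool_rot: [2.335, 2.1, 0.002]
wrist_force: [1.5, -0.3, -0.8]
width: 0.193
```

Call:
arm_command(
  targets=[
    [[4.4,-0.2,0,0],[4.4,-0.2,0,0],[4.4,0,0,0],[4.4,0,0,0],[3,0,0,0],[0,0,0,0],[0,0,0,0]],
  ],
)

```text
clock: 9.9
tool_pos: [0.3935, 0.2783, 0.1975]
tool_rot: [2.334, 2.103, -0.001]
wrist_force: [-0.6, 0.2, -1.3]
width: 0.192
```

Run:
```python
from h import *
go(w(CASE,[-.225,.04,.20]),np.pi/2+CASE[2]);
crop("top",100,120,200,150,4,"top5c.png")
crop("side",100,80,200,150,4,"side5c.png")
```

```text
t 9.9 pos [0.3935 0.2783 0.1975] az 1.4666 F [-0.6  0.2 -1.3] w 0.192 q [ 0.61  0.2   1.99 -0.    0.95 -0.85] roll 0.22 shift [ 1.82 -1.34 -0.25]
```

View pics/side5c.png

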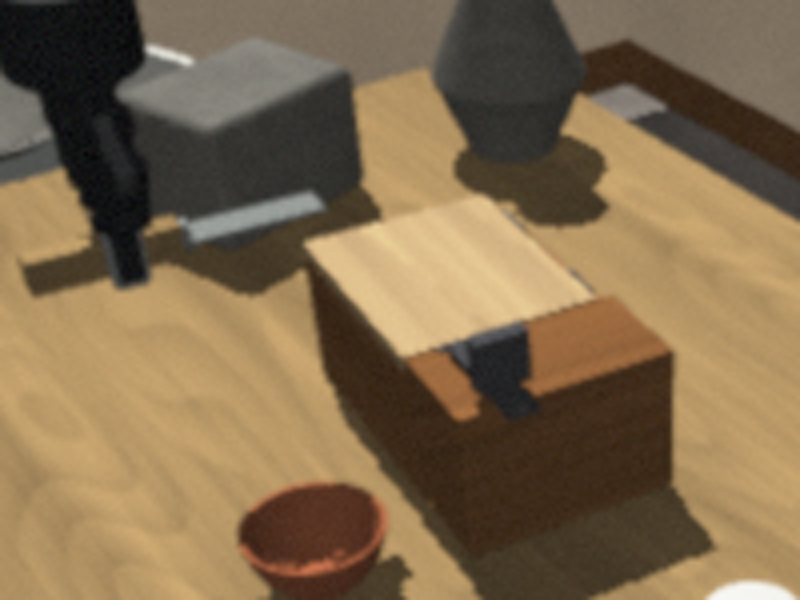

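View pics/top5c.png

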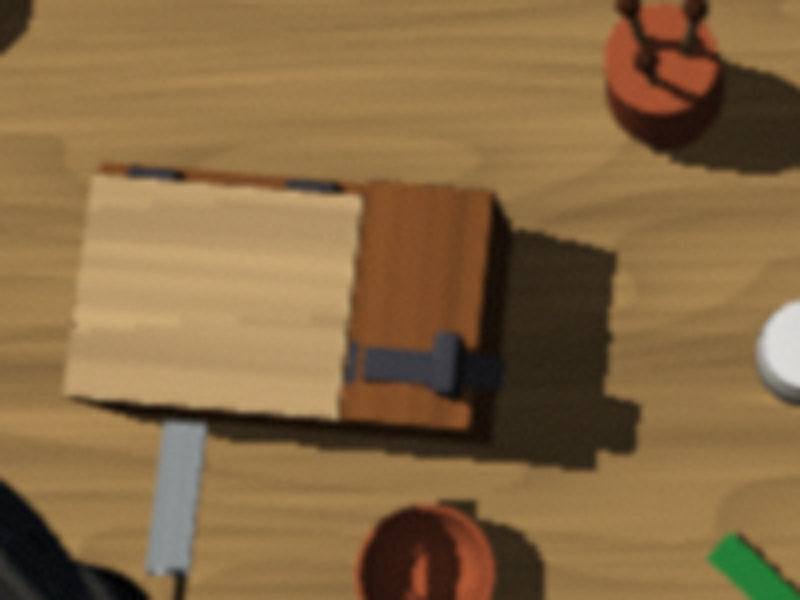

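Both views show the blade level and pointing at the front wall: tip at top (185,425) and side (320,200) in crop pixels. Next I measure the blade's position relative to the TCP.

Run:
```python
from h import *
g=lambda c,x0,y0:(x0+(c[0]+.5)/4-.5,y0+(c[1]+.5)/4-.5)
tcp=np.array([.3935,.2783,.1975])
P=[]
for s,t in(((313,192),(163,424)),((327,208),(207,424)),((180,218),(148,571)),((189,244),(190,574))):
    p=tri(g(s,100,80),g(t,100,120)); P.append(p)
    q=proj("side",p)[0]-g(s,100,80); print(p.round(4), q.round(1), (R.from_euler("z",-(1.4666-np.pi/2)).apply(p-tcp)).round(4), inv(CASE,p).round(4))
```

```text
[0.5135 0.2767 0.1912] [-0.7  0.1] [ 0.1195  0.0109 -0.0063] [-0.0921  0.033   0.1912]
[0.5117 0.2525 0.1911] [-0.2  0. ] [ 0.1203 -0.0134 -0.0064] [-0.0912  0.0088  0.1911]
[0.4309 0.2816 0.1978] [-0.6  0. ] [0.0369 0.0072 0.0003] [-0.1747  0.029   0.1978]
[0.4275 0.2609 0.191 ] [ 0.1 -0. ] [ 0.0357 -0.0137 -0.0065] [-0.1759  0.0081  0.191 ]
```

Call:
arm_command(
  targets=[
    [[1.8,-1.4,0,0],[0,0,4,0],[0,0,4,0],[0,0,2.2,0],[0,0,0,0],[0,0,0,0]],
  ],
)

```text
clock: 10.6
tool_pos: [0.3815, 0.296, 0.0962]
tool_rot: [2.337, 2.099, -0.001]
wrist_force: [1.2, 0.2, -1.2]
width: 0.183
```

Run:
```python
from h import *
go(w(CASE,[-.225,.04,.095]),np.pi/2+CASE[2]);
crop("top",100,140,133,100,6,"top6c.png")
crop("side",110,90,133,100,6,"side6c.png")
```

```text
t 10.6 pos [0.3815 0.296  0.0962] az 1.4634 F [ 1.2  0.2 -1.2] w 0.183 q [ 0.66  0.36  2.06 -0.    0.72 -0.81] roll 0.04 shift [0.2  0.04 0.12]
```

View pics/side6c.png

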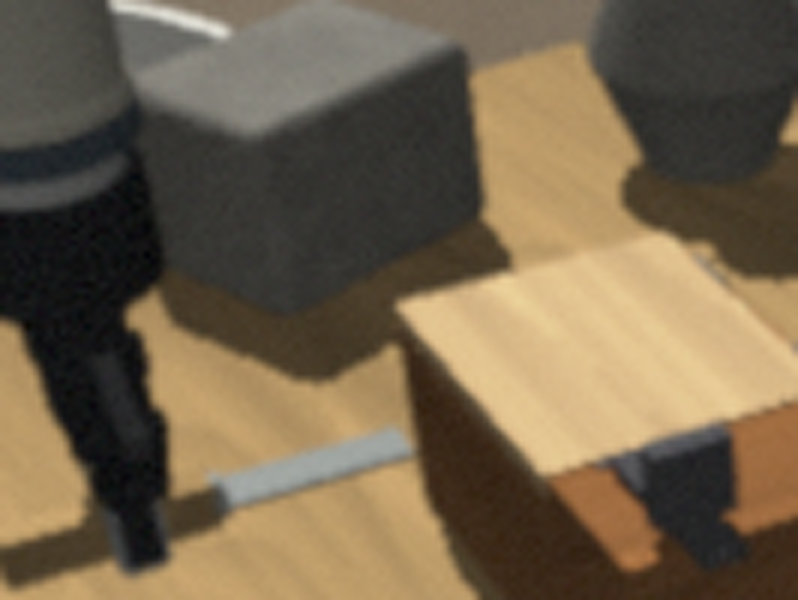

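View pics/top6c.png

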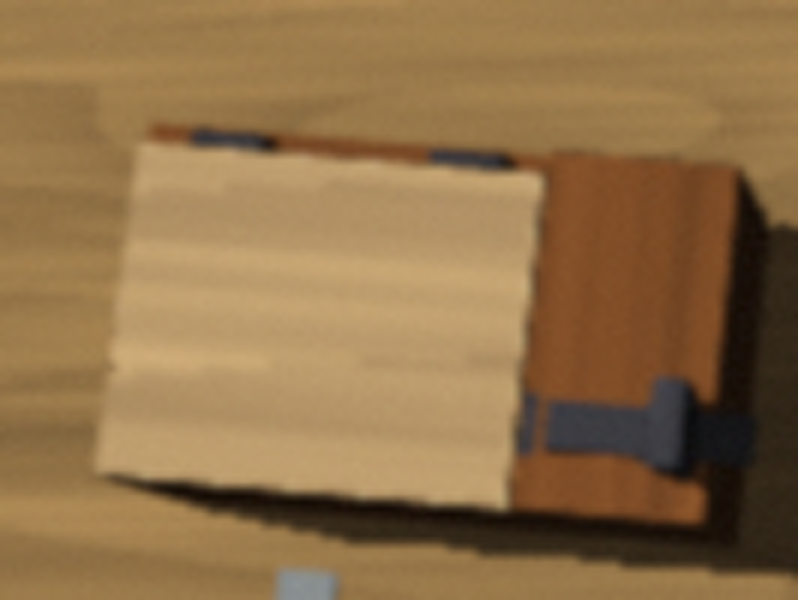

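Run:
```python
from h import *
g=lambda c,x0,y0,k:(x0+(c[0]+.5)/k-.5,y0+(c[1]+.5)/k-.5)
for s,t in(((395,428),(281,569)),((414,453),(336,570)),((398,305),(97,472)),((545,476),(511,511))):
    p=tri(g(s,110,90,6),g(t,100,140,6)); print(p.round(4), inv(CASE,p).round(4))
im=cv2.imread("pics/top0.png")
print("tongue before",inv(CASE,back("top",g((398,418),110,140,6),.1145)))
for c in((520,425),(535,425),(548,425),(660,425),(752,440)): print("now",c,inv(CASE,back("top",g(c,100,140,6),.112)).round(4))
crop("top",170,190,60,45,12,"top6d.png")
```

```text
[0.5011 0.2928 0.0923] [-0.1061  0.0478  0.0923]
[0.4996 0.2709 0.0913] [-0.1053  0.0258  0.0913]
[0.5412 0.3634 0.1084] [-0.0739  0.1222  0.1084]
[0.5211 0.1946 0.1104] [-0.0757 -0.0477  0.1104]
tongue before [-0.0408085  -0.02273713  0.1145    ]
now (520, 425) [-0.0412 -0.0475  0.112 ]
now (535, 425) [-0.0407 -0.0536  0.112 ]
now (548, 425) [-0.0403 -0.0588  0.112 ]
now (660, 425) [-0.0365 -0.1041  0.112 ]
now (752, 440) [-0.0394 -0.1419  0.112 ]
```

View pics/top6d.png

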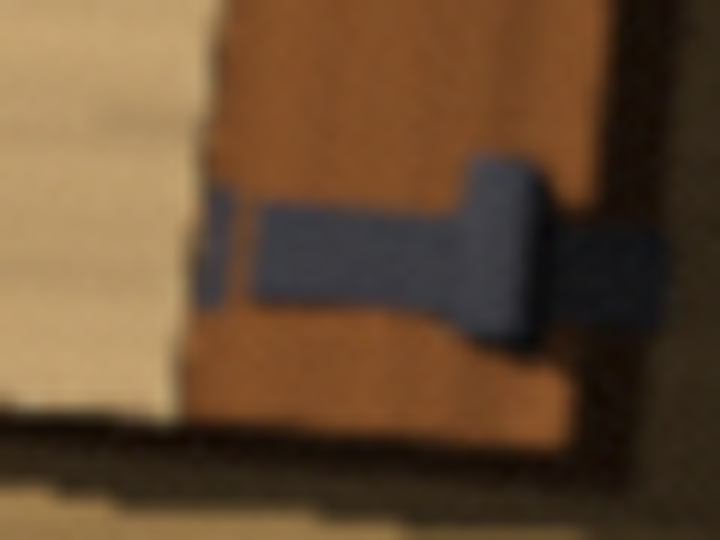

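The steel tongue ends about 14 mm clear of the lid edge; the dark strip at (215,245) is just a plate on the deck. The blade tip is at case (-105, 37) and about 90 mm high. I lower it 2 mm and insert.

Call:
arm_command(
  targets=[
    [[0.2,0,0.2,0],[0,1.2,0,0],[0,1.2,0,0],[0,1,0,0],[0,0.5,0,0],[0,0,0,0]],
  ],
)

```text
clock: 11.35
tool_pos: [0.4211, 0.2943, 0.0937]
tool_rot: [2.337, 2.099, 0.0]
wrist_force: [-0.1, -0.3, -1.8]
width: 0.188
```

Run:
```python
from h import *
o=get_obs();print(inv(CASE,o["tool_pos"]),o["wrist_force"],o["ft_torque"])
crop("side",110,90,133,100,6,"side7c.png")
```

```text
[-0.18580939  0.04057358  0.09367776] [-0.10806382 -0.26401036 -1.81562994] [ 0.03916635  0.01575899 -0.00981665]
```

View pics/side7c.png

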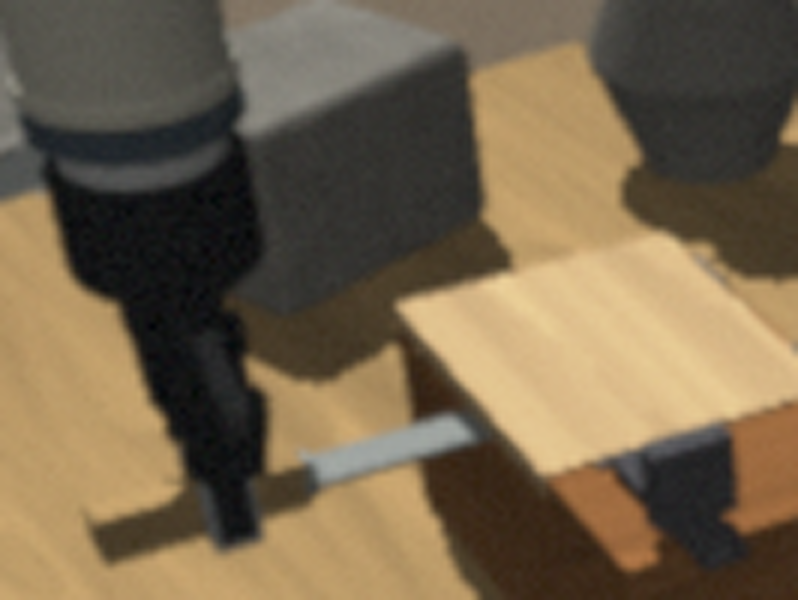

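The tip is about 9 mm into the notch with no contact force. I go deeper.

Call:
arm_command(
  targets=[
    [[0,0.8,0,0],[0,0.8,0,0],[0,0,0,0],[0,0,0,0]],
  ],
)

```text
clock: 11.8
tool_pos: [0.4362, 0.2927, 0.0937]
tool_rot: [-2.337, -2.1, 0.0]
wrist_force: [0.7, 0.5, -1.4]
width: 0.186
```

Call:
arm_command(
  targets=[
    [[0,0,-0.4,0],[0,0,-0.4,0],[0,0,-0.4,0],[0,0,-0.4,0],[0,0.05,-0.4,0],[0,0,0,0]],
  ],
)

```text
clock: 12.4
tool_pos: [0.4365, 0.2927, 0.1142]
tool_rot: [-2.336, -2.1, -0.0]
wrist_force: [-0.1, -0.3, -1.8]
width: 0.196
```

Run:
```python
from h import *
o=get_obs();print(inv(CASE,o["tool_pos"]),o["wrist_force"],o["ft_torque"])
crop("side",110,90,133,100,6,"side8c.png")
```

```text
[-0.17040902  0.04064466  0.11424097] [-0.12882546 -0.25936708 -1.8083343 ] [-0.04267173  0.26815888 -0.00581339]
```

View pics/side8c.png

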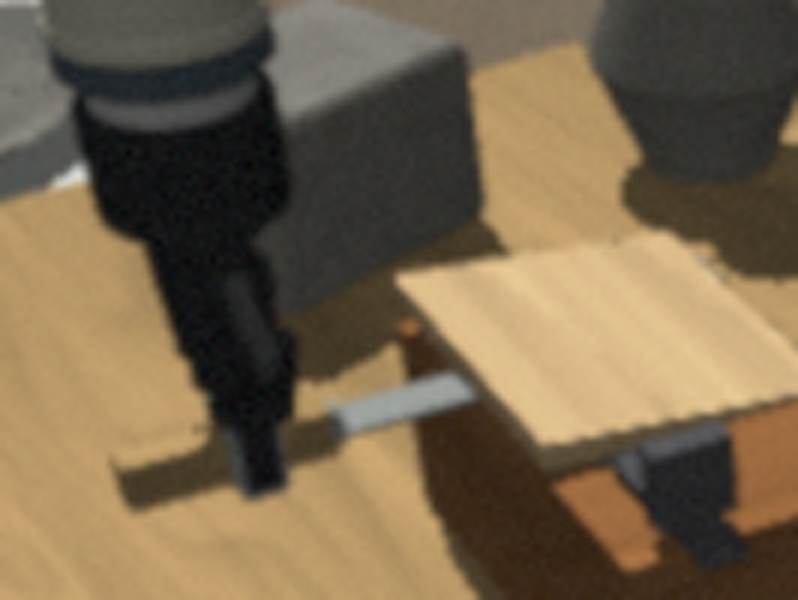

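The lid's front edge has risen, with the blade under it at crop (400,400). I work out the arc increments.

Run:
```python
import numpy as np
t=np.arange(.12,1.75,.1)
print(np.c_[t[1:],-11.58*np.diff(np.cos(t)),-11.58*np.diff(np.sin(t))].round(2))
```

```text
[[ 0.22  0.2  -1.14]
 [ 0.32  0.31 -1.12]
 [ 0.42  0.42 -1.08]
 [ 0.52  0.52 -1.03]
 [ 0.62  0.62 -0.97]
 [ 0.72  0.72 -0.91]
 [ 0.82  0.81 -0.83]
 [ 0.92  0.88 -0.75]
 [ 1.02  0.95 -0.65]
 [ 1.12  1.02 -0.56]
 [ 1.22  1.07 -0.45]
 [ 1.32  1.11 -0.34]
 [ 1.42  1.13 -0.23]
 [ 1.52  1.15 -0.12]
 [ 1.62  1.16 -0.  ]
 [ 1.72  1.15  0.11]]
```

Call:
arm_command(
  targets=[
    [[0,0.2,-1.14,0],[0,0.3,-1.12,0],[0,0.4,-1.08,0],[0,0.5,-1.03,0],[0,0.6,-0.97,0],[0,0,0,0]],
  ],
)

```text
clock: 13.05
tool_pos: [0.4585, 0.2911, 0.1691]
tool_rot: [2.336, 2.099, 0.006]
wrist_force: [-0.4, 1.0, -1.6]
width: 0.185
```

Run:
```python
from h import *
o=get_obs();print(inv(CASE,o["tool_pos"]),o["wrist_force"],o["ft_torque"],o["width"])
crop("side",90,50,180,135,4,"side9c.png")
```

```text
[-0.14836062  0.04144427  0.16907733] [-0.4300508   1.00615257 -1.58852799] [-0.0652746   0.03000047 -0.01811085] 0.18474404885743126
```

View pics/side9c.png

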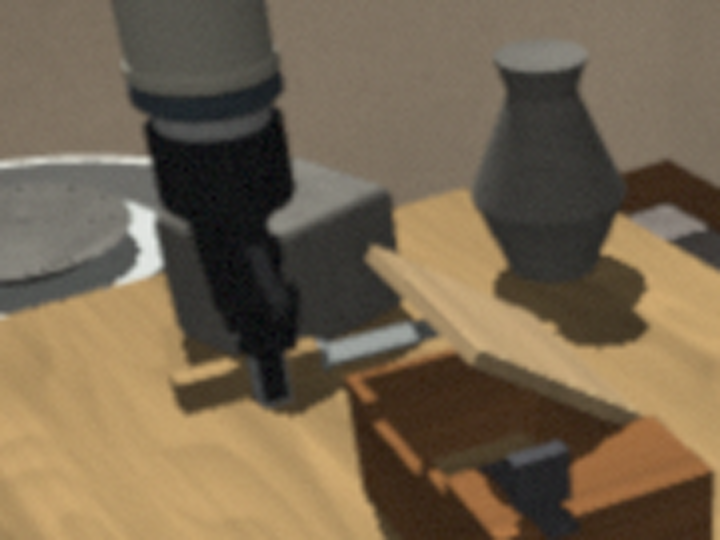

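The lid is up about 0.6 rad, with the blade still level under it at crop (370,340). I continue the arc.

Call:
arm_command(
  targets=[
    [[0,0.7,-0.91,0],[0,0.8,-0.83,0],[0,0.9,-0.75,0],[0,0.95,-0.65,0],[0,1,-0.56,0],[0,1.05,-0.45,0],[0,0,0,0]],
  ],
)

```text
clock: 13.8
tool_pos: [0.5124, 0.2849, 0.2095]
tool_rot: [2.336, 2.099, 0.004]
wrist_force: [-0.7, 0.7, -1.9]
width: 0.187
```

Call:
arm_command(
  targets=[
    [[0,1.1,-0.34,0],[0,1.1,-0.2,0],[0,1.1,-0.1,0],[0,0,0,0]],
  ],
)

```text
clock: 14.2
tool_pos: [0.5449, 0.2812, 0.2152]
tool_rot: [2.336, 2.099, 0.002]
wrist_force: [0.8, 0.4, -0.9]
width: 0.188
```

Run:
```python
from h import *
o=get_obs();print(inv(CASE,o["tool_pos"]),o["wrist_force"],o["ft_torque"],o["width"])
crop("side",90,20,180,135,4,"side10c.png")
```

```text
[-0.06137239  0.04095935  0.21522921] [ 0.82911844  0.37619788 -0.93811056] [ 0.00533648 -0.01728334 -0.05019205] 0.1876835651443282
```

View pics/side10c.png

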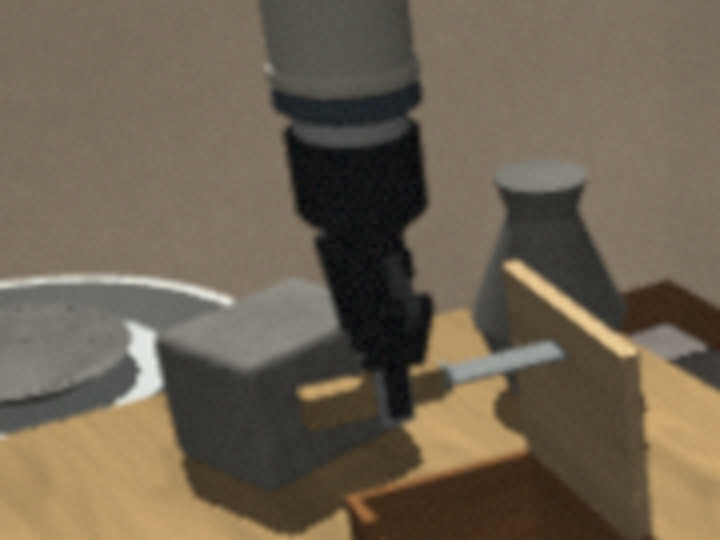

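The lid is nearly upright, with the tip on its face at (560,350). I push it a little past vertical.

Call:
arm_command(
  targets=[
    [[0,0.8,0,0],[0,0.8,0,0],[0,0.5,0,0],[0,0,0,0],[0,0,0,0]],
  ],
)

```text
clock: 14.75
tool_pos: [0.5642, 0.2791, 0.2151]
tool_rot: [2.336, 2.1, 0.001]
wrist_force: [0.7, 0.4, -1.0]
width: 0.19
```

Call:
arm_command(
  targets=[
    [[0,-1,0,0],[0,-3,0,0],[0,-4,0,0],[0,-4,0,0],[0,-4,0,0],[0,-3,0,0],[0,0,0,0]],
  ],
)

```text
clock: 15.45
tool_pos: [0.3708, 0.2988, 0.215]
tool_rot: [-2.333, -2.102, 0.003]
wrist_force: [0.3, 0.0, -1.7]
width: 0.19
```

Run:
```python
from h import *
o=get_obs();print(inv(CASE,o["tool_pos"]),o["wrist_force"],o["ft_torque"],o["width"])
crop("side",90,20,200,150,4,"side11c.png");crop("top",80,110,200,150,4,"top11c.png")
```

```text
[-0.23637437  0.03961866  0.2149983 ] [ 0.25052677  0.02356824 -1.74195189] [ 0.00470788 -0.01121731 -0.01999911] 0.18977133119296377
```

View pics/side11c.png

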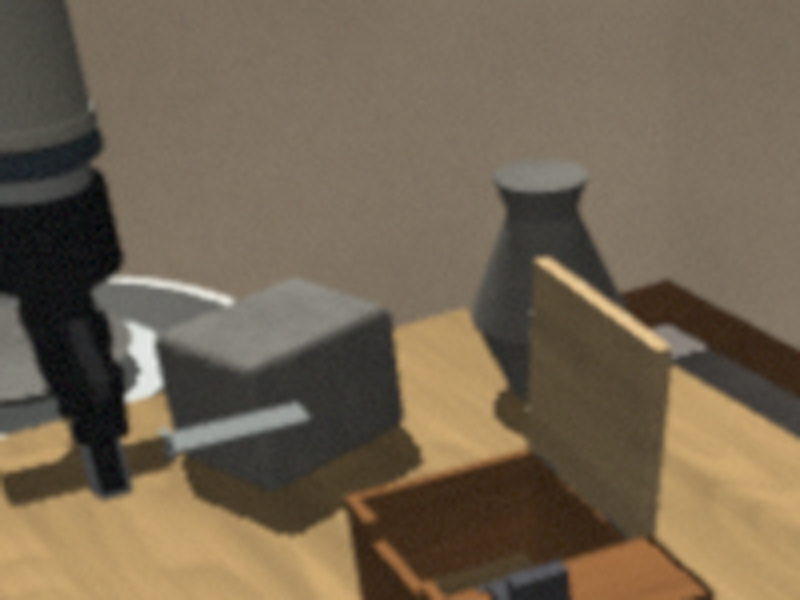

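View pics/top11c.png

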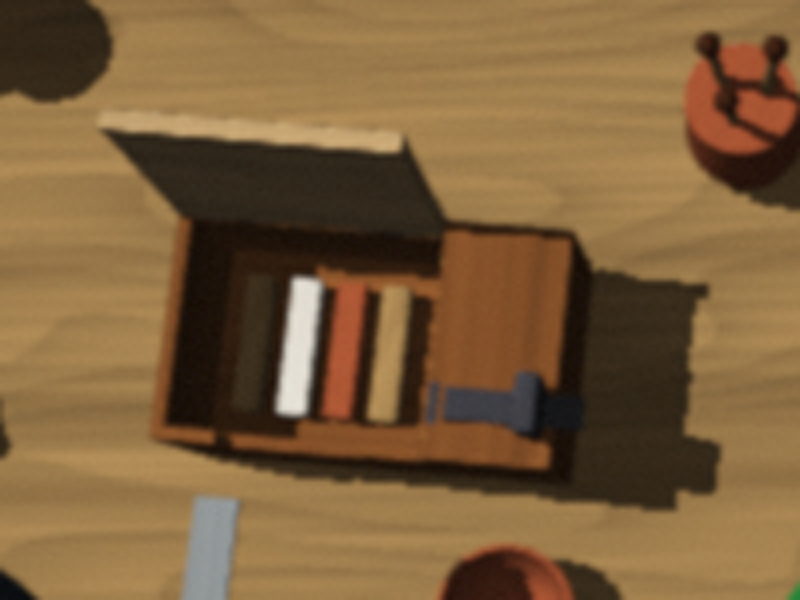

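The lid leans back past vertical, its lid face at side (600,400). The colour sticks inside the case are undisturbed. Now the knife goes back.

Run:
```python
from h import *
g=lambda c,x0,y0,k=4:(x0+(c[0]+.5)/k-.5,y0+(c[1]+.5)/k-.5)
tcp=np.array([.3708,.2988,.215])
for s,t in(((296,403),(196,497)),((311,417),(239,499))):
    p=tri(g(s,90,20),g(t,80,110)); print("tip",(R.from_euler("z",.108).apply(p-tcp)).round(4))
for s,t in(((540,257),(100,113)),((668,352),(405,135))):
    p=inv(CASE,tri(g(s,90,20),g(t,80,110))); print("lid corner",p.round(4))
x,y,_=w(RS,[.010,0,0]);go((x,y,.20),np.pi/2+RS[2])
```

```text
tip [ 0.1202  0.012  -0.0061]
tip [ 0.1211 -0.0121 -0.0053]
lid corner [0.088  0.1234 0.2358]
lid corner [ 0.0907 -0.0452  0.2323]
t 15.55 pos [0.3744 0.2995 0.2155] az 1.4661 F [ 0.1  0.1 -1. ] w 0.187 q [ 0.67  0.17  1.98 -0.    0.99 -0.79] roll -6.42 shift [-50.58  23.3    1.54]
```

Call:
arm_command(
  targets=[
    [[-2,0,0,-6.4],[-4.4,0,0,0],[-4.4,0,0,0],[-4.4,0,0,0],[-4.4,0,0,0],[-4.4,0,0,0],[-4.4,0,0,0],[-4.4,0,0,0]],
  ],
)

```text
clock: 16.35
tool_pos: [0.3752, -0.0309, 0.2156]
tool_rot: [2.215, 2.226, 0.002]
wrist_force: [1.3, 1.2, -2.4]
width: 0.19
```

Call:
arm_command(
  targets=[
    [[-4.4,0,0,0],[-4.4,0,0,0],[-4.4,0,0,0],[-4.4,0.5,0,0],[0,4,0,0],[0,4,0,0],[0,4,0,0],[0,0,0,0]],
  ],
)

```text
clock: 17.15
tool_pos: [0.5055, -0.2056, 0.2153]
tool_rot: [2.213, 2.224, 0.003]
wrist_force: [-0.5, -0.4, -0.5]
width: 0.187
```

Run:
```python
from h import *
x,y,_=w(RS,[.010,0,0]);go((x,y,.12),np.pi/2+RS[2])
```

```text
t 17.15 pos [ 0.5055 -0.2056  0.2153] az 1.576 F [-0.5 -0.4 -0.5] w 0.187 q [-0.39  0.27  1.85  0.    1.02 -1.97] roll -0.12 shift [ 0.04 10.52  9.57]
```

Call:
arm_command(
  targets=[
    [[0,3.5,0,0],[0,3.5,0,0],[0,3.5,3,0],[0,0,3,0],[0,0,3,0],[0,0,2,0],[0,0,0,0]],
  ],
)

```text
clock: 17.85
tool_pos: [0.6033, -0.2034, 0.1018]
tool_rot: [-2.212, -2.224, 0.004]
wrist_force: [-0.3, -0.8, -1.5]
width: 0.19
```

Run:
```python
from h import *
x,y,_=w(RS,[.010,0,0]);go((x,y,.0475),np.pi/2+RS[2])
crop("side",250,180,160,120,5,"side12c.png");crop("top",280,120,150,112,5,"top12c.png")
```

```text
t 17.85 pos [ 0.6033 -0.2034  0.1018] az 1.5758 F [-0.3 -0.8 -1.5] w 0.19 q [-0.33  0.55  1.72 -0.    0.89 -1.9 ] roll -0.13 shift [-0.12  0.81  5.42]
```

View pics/side12c.png

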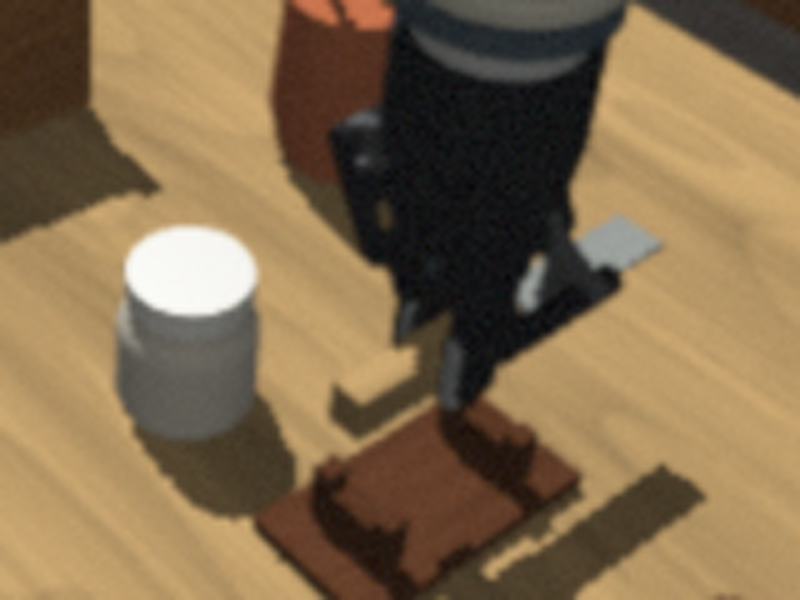

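View pics/top12c.png

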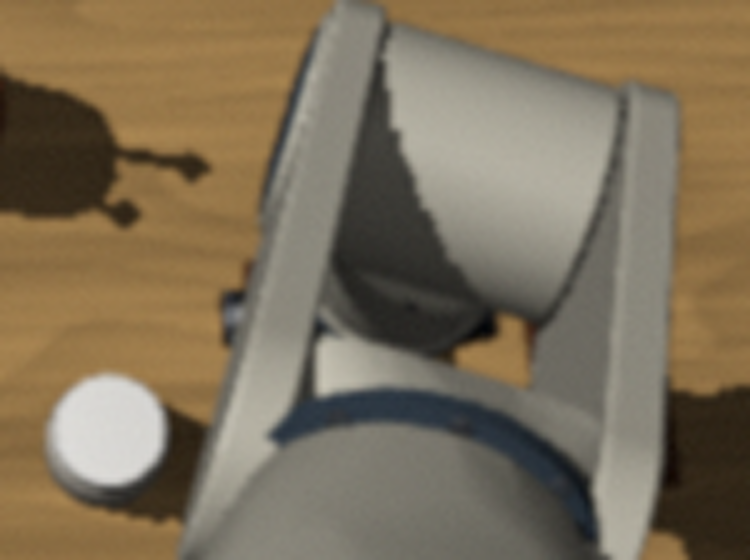

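The knife hovers above the rest; cheeks at crop (330,470) and (525,440), and the jar is untouched. I align and lower it.

Call:
arm_command(
  targets=[
    [[-0.1,0.8,0,0],[0,0,2,0],[0,0,1.5,0],[0,0,0.8,0],[0,0,0,0],[0,0,0,0]],
  ],
)

```text
clock: 18.55
tool_pos: [0.6137, -0.2044, 0.0623]
tool_rot: [2.215, 2.227, 0.0]
wrist_force: [0.1, 0.4, -0.3]
width: 0.189
```

Run:
```python
from h import *
x,y,_=w(RS,[.010,0,0]);go((x,y,.0475),np.pi/2+RS[2])
crop("side",250,180,160,120,5,"side13c.png")
```

```text
t 18.55 pos [ 0.6137 -0.2044  0.0623] az 1.5762 F [ 0.1  0.4 -0.3] w 0.189 q [-0.32  0.61  1.71 -0.    0.82 -1.9 ] roll -0.11 shift [-0.01 -0.26  1.48]
```

View pics/side13c.png

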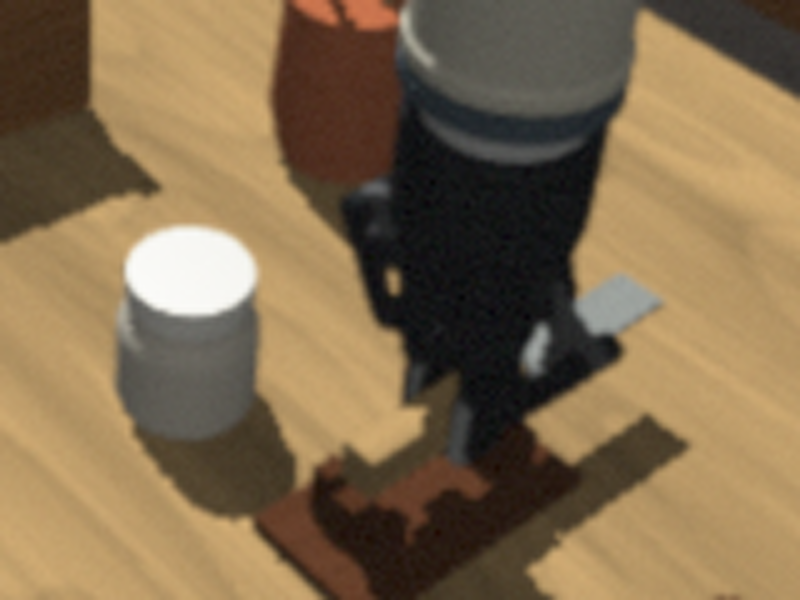

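Call:
arm_command(
  targets=[
    [[0,-0.2,0.3,0],[0,0,0.5,0],[0,0,0.4,0],[0,0,0,0],[0,0,0,0]],
  ],
)

```text
clock: 19.1
tool_pos: [0.6113, -0.2043, 0.0499]
tool_rot: [-2.215, -2.227, 0.0]
wrist_force: [1.0, -0.3, -0.9]
width: 0.191
```

Run:
```python
from h import *
x,y,_=w(RS,[.010,0,0]);go((x,y,.0475),np.pi/2+RS[2])
```

```text
t 19.1 pos [ 0.6113 -0.2043  0.0499] az 1.5762 F [ 1.  -0.3 -0.9] w 0.191 q [-0.32  0.62  1.72 -0.    0.8  -1.9 ] roll -0.11 shift [-0.02 -0.02  0.24]
```

Call:
arm_command(
  targets=[
    [[0,0,0.15,0],[0,0,0,0]],
  ],
)

```text
clock: 19.3
tool_pos: [0.6116, -0.2044, 0.0486]
tool_rot: [2.215, 2.227, 0.0]
wrist_force: [0.1, -0.8, -2.0]
width: 0.19
```

Call:
arm_command(
  targets=[
    [[0,0,0.15,0],[0,0,0,0]],
  ],
)

```text
clock: 19.5
tool_pos: [0.6116, -0.2044, 0.0484]
tool_rot: [2.215, 2.227, 0.0]
wrist_force: [-3.8, 2.0, 12.1]
width: 0.192
```

Run:
```python
from h import *
x,y,_=w(RS,[.010,0,0]);go((x,y,.0475),np.pi/2+RS[2])
crop("side",250,180,160,120,5,"side14c.png")
```

```text
t 19.5 pos [ 0.6116 -0.2044  0.0484] az 1.5763 F [-3.8  2.  12.1] w 0.192 q [-0.32  0.63  1.72 -0.    0.79 -1.9 ] roll -0.1 shift [-0.01 -0.05  0.09]
```

View pics/side14c.png

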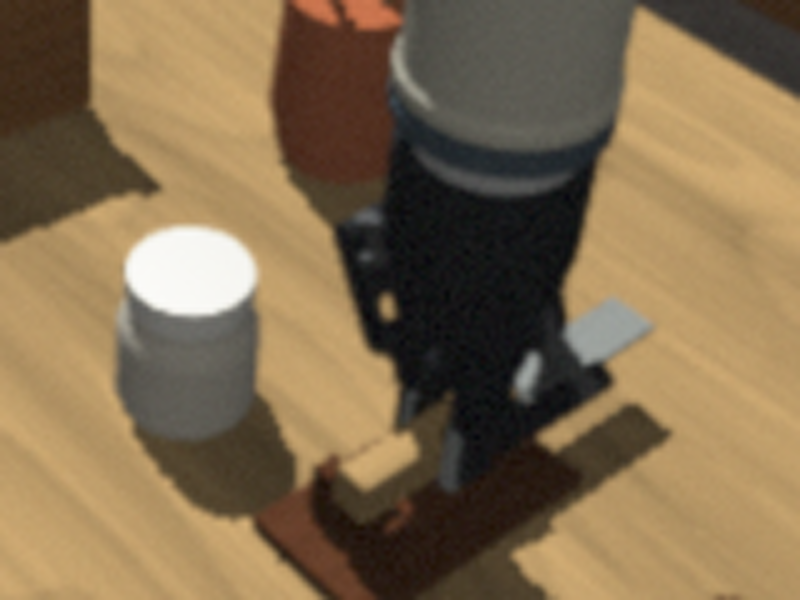

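Contact came at TCP z 0.0484, the same height as at pick-up, and the handle sits between the cheeks at (370,470). I release.

Call:
arm_command(
  targets=[
    [[0,0,-0.15,0],[0,0,0,0]],
  ],
  newtons=20,
)

```text
clock: 19.75
tool_pos: [0.6116, -0.2044, 0.0489]
tool_rot: [2.215, 2.227, 0.0]
wrist_force: [-0.4, 0.1, -1.0]
width: 0.187
```

Call:
arm_command(
  targets=[
    [[0,0,0,0],[0,0,0,0],[0,0,0,0],[0,0,0,0]],
  ],
  gripper=0.4,
)

```text
clock: 20.15
tool_pos: [0.6114, -0.2043, 0.0485]
tool_rot: [-2.215, -2.227, 0.0]
wrist_force: [-0.3, -0.2, 0.2]
width: 0.602
```

Call:
arm_command(
  targets=[
    [[0,0,-1,0],[0,0,-3,0],[0,0,-4,0],[0,0,-4,0],[0,-4,-2,0],[0,-4,-1,0],[0,-4,0,0],[0,-4,0,0]],
  ],
)

```text
clock: 20.95
tool_pos: [0.4502, -0.2052, 0.1997]
tool_rot: [2.214, 2.227, 0.001]
wrist_force: [0.1, -0.0, 0.3]
width: 0.601
```

Call:
arm_command(
  targets=[
    [[0,-4,0,0],[-4,-3,0,0],[-4,0,0,0],[-3,0,0,0],[0,0,0,0],[0,0,0,0]],
  ],
)

```text
clock: 21.55
tool_pos: [0.3818, -0.3158, 0.1989]
tool_rot: [2.217, 2.226, 0.0]
wrist_force: [-0.1, 0.8, -0.8]
width: 0.599
```

Run:
```python
from h import *
a=get_image("side");b=get_image("top")
crop("side",0,0,560,420,1,"side15.png",a);crop("top",0,0,560,420,1,"top15.png",b)
crop("side",260,210,130,100,6,"sk15.png",a);crop("top",280,140,140,100,5,"tk15.png",b)
o=get_obs();print(o["clock"],o["tool_pos"])
```

```text
21.65 [ 0.38178683 -0.31466609  0.19862774]
```

View pics/top15.png

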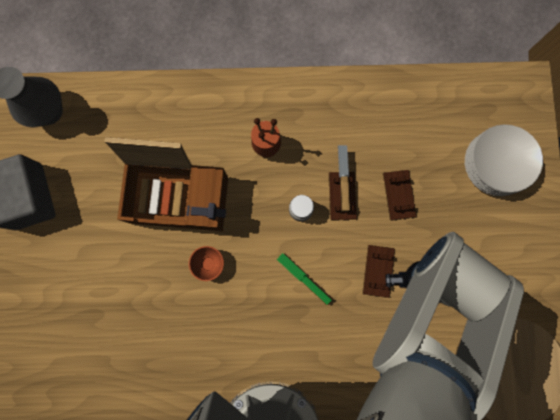

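View pics/side15.png

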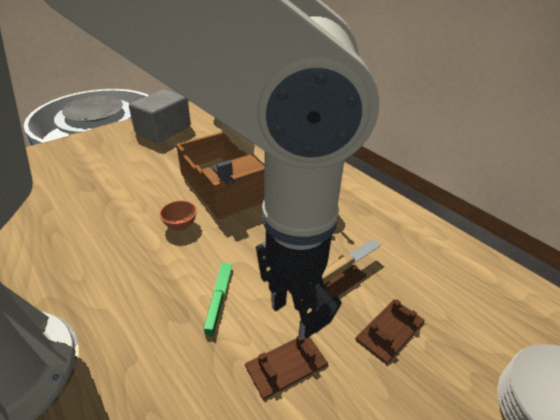

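View pics/sk15.png

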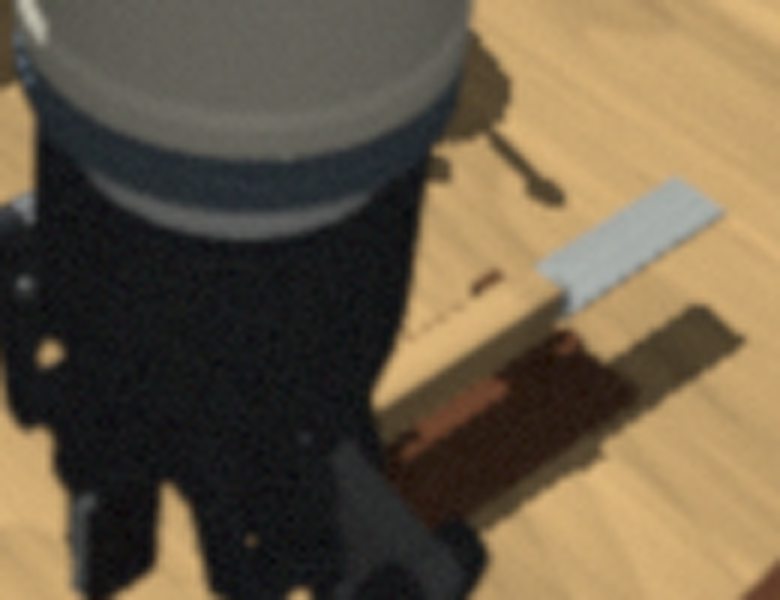

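View pics/tk15.png

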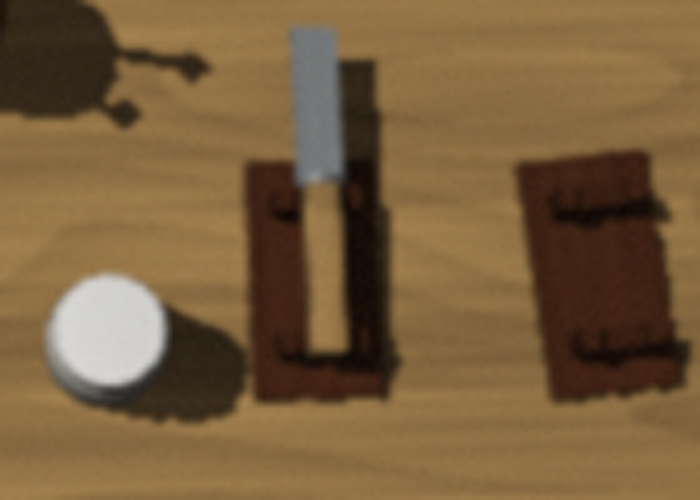

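The knife lies in its rest, with the blade at top crop (315,105) and handle at (325,265). The lid leans open, the bolt is drawn, and the bowl, jar and pot are at their first pixels. The gripper touches nothing, so I hand it in.

```bash
python3 -c "
from workcell import *
print(sign_off())"
```

```text
the job is handed in; nothing more can be done
None
```

The case is open, the knife is back in its rest, and I handed the job in at about 21.7 s of the 72 s allowed. `sign_off()` gives no verdict.

- **Bolt:** I slid it about 33–36 mm until it stopped against about 20 N. The tongue now ends about 14 mm clear of the lid edge.
- **Lid:** The blade went about 25 mm into the notch, lifted the lid and swung it past vertical. I estimate it leans back at about 1.68 rad. The wrist force readings during the prising stayed around 2 N.
- **Knife:** I lowered it into the leftmost rest until it touched, at the same height as when I picked it up, then released it and backed away. In the last pictures it lies between the cheeks, about 2 mm further forward than it started.
- **Bystanders:** In the last top view the bowl, jar and brush pot are where they began, and the gripper touches nothing.

Two things limited the checks. In the last side picture the arm hid the open lid, the jar and part of the rest, so those rest on the top view alone. The blade heights I measured from the camera read about 1–3 mm high compared with the known case height, and I allowed for that before inserting the blade.

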